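# Lock the tin steriliser's hasp bolt

### The job

Lock the tin steriliser box: with a fingertip against its upright peg, turn the slotted disc until its slot lines up with the bolt, then push the bolt by its thumb plate through the slot until it is fully home against the stops. Only push with the outside of the fingers: do not grip or lift anything, keep the bolt down in its channel, leave the tins, lids, jar, bowl and spatula where they stand, and finish clear of everything.

Things in the scene. Friction and masses are not known exactly. Their poses are not given: they have to be found in the camera images.
- latch: Latch and steriliser box, one piece fixed to the table. Origin: on the table under the disc's axis; x points the way the bolt goes home (to the box), z up. Grey base plate x -205 to 70 mm, 100 wide, top z 8. Steel box x 68 to 184, 166 wide, top z 66.
- latch_channel (a point): Middle of the floor of the open-topped bolt channel, latch x -127, z 8 mm. The channel runs from latch x -200 to -55, 13 mm wide between walls 6 mm thick, top z 18.
- latch_stop (a point): Point between the two stop lugs, on their rear faces, latch x -55, z 26 mm (lug tops). Lugs: 10 mm thick along x, y 6.5 to 18.5 mm on either side. The thumb plate's front face meets them when the bolt is home.
- latch_keeper (a point): Middle between the two keeper cheeks that take the bolt's nose beyond the disc, latch x 53, z 22 mm (their tops); cheeks x 42 to 64, 15 mm apart.
- disc (a joint): Angle of the slotted disc about its upright axis (rad, growing anticlockwise seen from above, no end stops). At 0 and at 3.14 (any multiple of pi) the slot is parallel to the latch's x and the bolt can pass; either will do. It starts between 0.6 and 2.54. Stiff: it stays where it is left and needs about 2 N at the peg to turn it.
- disc_slot (a point): Centre of the disc's top face, on the turning axis, z 24 mm; x lies along the slot. White plastic disc, 70 mm diameter, z 8 to 24, cut right across by a slot 15 mm wide with slightly flared mouths.
- disc_peg (a point): Centre of the top of the black upright peg on the disc, z 56 mm; peg 12 mm diameter, from the disc's face (z 24) up, 24 mm from the turning axis, at 90 degrees anticlockwise from the slot's x. Push it along a circle about the turning axis.
- bolt: Loose steel bolt in the channel, about 0.2 kg. Origin: underside below the thumb plate; x to the nose. Bar 10 mm wide, 12 high (z 8 to 20), 15 mm behind to 117 ahead of the origin, last 10 tapered. Upright thumb plate, 8 mm thick along x, 44 wide, z 20 to 54. Origin starts at latch x -182 to -166, home at -59; slides with 1 to 5 N.
- bolt_nose (a point): Tip of the bolt, 117 mm ahead of the bolt's origin, at mid height of the bar. Home: latch x 58.
- tin_a: Closed aluminium tin, 58 mm diameter, 36 mm high, origin under its centre; beside the latch. Leave it.
- tin_b: Another such tin, on the latch's other side. Leave it.
- lid_a: Open aluminium tin lid, 62 mm diameter, 14 mm high, beside the latch. Leave it.
- lid_b: Same kind of lid, lying on top of the steriliser box (up to z 80). Leave it.
- jar: Glass jar, 52 mm diameter, 58 mm high, beside the latch. Leave it.
- bowl: Steel bowl, 130 mm diameter, 50 mm high, at the right of the table. Leave it.
- spatula: Spatula lying at the right of the table. Leave it.
Mind the look-alikes: they are no part of the job. Leave any purple look-alike of the bolt alone.

How it is judged:
By the outcome, as a careful person would: the job done as asked, in the order asked, and still so for the second after the job is handed in, with the robot touching nothing.
It also fails if it takes over 51 s, if anything falls off the work surface, if the arm or the gripper's body presses on something with over 40 N, if the wrist force passes 120 N, or if a joint passes its speed limit or range.

### The arm

A 6-joint arm with a two-finger parallel gripper is mounted at the origin on the work surface. World frame = base frame: x ahead of the robot, y to its left, z up, the work surface at z = 0. Lengths are in m, angles in rad, forces in N, time in s.
With the tool pointing down it reaches from about 0.35 to 0.85 m from the base axis. Payload 8.1 kg.
Tool frame: the origin (TCP) lies midway between the tips of the shut fingers; the grasp point (between the pads) lies grasp_offset behind it (grasp_offset is the distance from the TCP to the grasp point, in m); z points along the fingers, x is the direction in which the jaws open and shut, and the axes are right-handed (so a half turn about z gives the same grasp; the last joint's range is limited). The gripper opens to 93 mm and grips with 3 to 60 N. Pads are 15 mm wide; open, the fingers measure 128 mm over their backs; the gripper's body (75 mm by 188 mm) begins 65 mm behind the grasp point.
Start: joints at [1.114, 0.13, 1.488, -0, 1.523, -0.085], TCP at [0.218, 0.559, 0.219] pointing down, gripper open.
Joint ranges: [-2.96, 2.96], [-0.89, 2.26], [0.02, 2.5], [-1.34, 4.48], [0, 2.73], [-2.66, 2.66]. Speed limits (rad/s): [2.39, 2.39, 2.79, 3.14, 3.14, 3.14].

### API

Orientations are given as a rotation vector (axis times angle).
In Python, from station import get_obs, get_image, sign_off, grasp_offset gives the robot as it stands.
- The arm moves only by the tool jog_arm, never from a script. Its argument "deltas" is a list of rows, each a list of 3 entries, a list of its own where there are three numbers: the shift along the tool's x, y, z in mm, then the turn, a rotation vector about the tool's x, y, z in rad, then the finger opening in mm, from 0 to 93. In form: [[[dx, dy, dz], [rx, ry, rz], claw], ...]. A call has 1 to 20 rows; each row shifts and turns the commanded pose from where the row before left it, along the tool's axes as they then stand; what a row does not reach is not made up. A row lasts 1/8 s, in which the tool goes at most 62.5 mm and 10.7 degrees, less where a joint would pass 70% of its speed; a pose out of reach is approached as far as the arm can. A call is refused whole if a number of a shift passes 62.5 or a number of a turn 0.188, either way. A call with a gripper value outside its range is refused whole. The fingers move at their own pace and stop on an object; the grip force is fixed at half the most. Time passes only in rows, so rows that do not move let the fingers close. It gives the time, the measured TCP pose, the force and the opening at its end, in the units of the state.
- get_obs(): the state, without advancing time (a new reading comes with each control period).
- get_image(name): name is "side" or "top"; returns a dict with "frame" (400x640x3 uint8, red, green, blue), "range_z" (400x640 float32, m along the optical axis (not along the pixel's ray), 0 where there is no reading), "fx", "fy", "cx", "cy" (pixels), "rvec" (rotation vector, rad) and "tvec" (3), from world to camera coordinates, as OpenCV has them. Camera axes: x right, y down, z forward; pixel columns grow to the right and rows downward; lengths in m; the calibration is good to about 2 mm. A picture is of the moment at which its call begins.
- sign_off(): hands the job in, once; it reports no verdict.
The state is a dict: "time": time; "joint_positions": joint angles; "joint_vel": joint speeds; "joint_efforts": joint torques, N m; "ee_pos": TCP position; "orientation": TCP orientation; "wrist_force": force on the tool from outside, world axes, zero at the start; "ft_torque": the same for the moment, N m; "grip_width": finger opening in m.
Only numpy, scipy, OpenCV 4.12 (cv2) and the standard library are available. Lean on these libraries where they do the work, as an engineer would, in place of code of your own. Each camera call takes 0.05 s, during which the arm holds its last target. There are 200 camera calls.

## Working session

There is one attempt and no reset: what is moved stays moved. The work goes in short steps, Python scripts to look and compute and a tool call to move; the robot and the scene stay as the last step left them, time stands still between calls to the robot, and variables do not carry over. Pictures are saved under pics/ and viewed, about 8 in all and at most 12, crops included, and the job is handed in when it is done.

Besides the shell and the picture viewer there is one more tool, called after ">>>" in YAML: its name, and indented under it one key for each argument. jog_arm: Moves the arm, as the interface text tells. Its arguments: {"type":"object","properties":{"deltas":{"type":"array","items":{"type":"array"}}},"required":["deltas"]}

```bash
mkdir -p pics; cat > h.py <<'E'
import numpy as np,cv2
from station import *
def snap(name,fn=None):
    d=get_image(name)
    np.savez('pics/%s.npz'%(fn or name),**d)
    cv2.imwrite('pics/%s.png'%(fn or name),d['frame'][:,:,::-1]); return d
def load(fn): return dict(np.load('pics/%s.npz'%fn))
def cam(d): 
    R=cv2.Rodrigues(d['rvec'])[0]; return R,d['tvec'].reshape(3)
def pix2w(d,u,v,z=None):
    R,t=cam(d); r=np.array([(u-d['cx'])/d['fx'],(v-d['cy'])/d['fy'],1.])
    c=-R.T@t; w=R.T@r
    if z is None: s=d['range_z'][int(round(v)),int(round(u))]
    else: s=(z-c[2])/w[2]
    return c+s*w
def proj(d,p):
    R,t=cam(d); q=R@np.asarray(p,float)+t
    return d['fx']*q[0]/q[2]+d['cx'],d['fy']*q[1]/q[2]+d['cy']
def crop(d,u0,v0,u1,v1,k,fn):
    cv2.imwrite('pics/%s.png'%fn,cv2.resize(d['frame'][v0:v1,u0:u1,::-1],None,fx=k,fy=k,interpolation=cv2.INTER_CUBIC))
E
python3 -c "
from h import *
a=snap('top','top0');b=snap('side','side0')
print(get_obs(),grasp_offset)
for d in(a,b):
  R,t=cam(d);print(-R.T@t,R[2],d['fx'])
"
```

```text
{'time': 0.1, 'joint_positions': array([ 1.11362559e+00,  1.31099372e-01,  1.48913932e+00,  2.43388947e-05,
        1.52300560e+00, -8.54059580e-02]), 'joint_vel': array([-0.00035263, -0.0015628 , -0.00213476,  0.00232381, -0.00019169,
        0.00238246]), 'joint_efforts': array([ 9.42319857e-04, -5.61350691e+01, -4.93091476e+01,  7.70708593e-02,
        2.91781663e-02, -6.46772901e-05]), 'ee_pos': array([0.21770737, 0.5585701 , 0.2177012 ]), 'orientation': array([ 2.59307423e+00,  1.77217257e+00, -2.27722224e-03]), 'wrist_force': array([ 0.08280134,  0.10401983, -0.11555685]), 'ft_torque': array([-0.00470221, -0.02394426, -0.00542768]), 'grip_width': 0.09264250156512499} 0.0188
[ 0.29209512 -0.16074355  1.24286172] [ 0.19174912 -0.00112481 -0.98144333] 421.70977690950843
[ 0.14560695 -0.74906985  0.67733721] [ 0.42686582  0.62366739 -0.65484697] 372.03935974525115
```

View pics/top0.png

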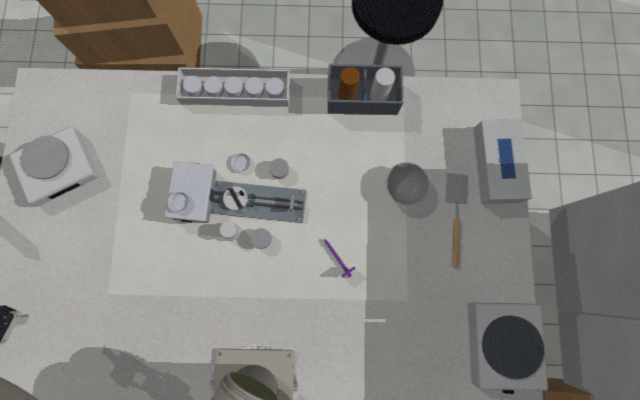

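View pics/side0.png

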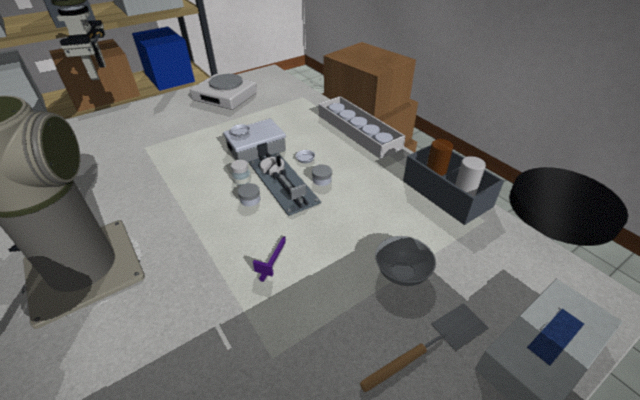

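Top view: latch base at about (260,202), steel box at (190,192), disc at (236,198), thumb plate near (293,203). There are two bolt-like things: the steel one in the channel at (290,203) and a purple one loose at (338,258). The steel one in the channel is the bolt. I'll confirm that in an enlarged crop.

```bash
python3 -c "
from h import *
a=load('top0');b=load('side0')
crop(a,155,140,315,260,5,'c1');crop(b,210,110,340,220,6,'c2')
for u,v in((212,163),(172,163),(212,221),(306,187),(304,221),(180,200),(260,205)):print(u,v,pix2w(a,u,v))
"
```

```text
212 163 [ 0.64534494  0.15742082 -0.00093912]
172 163 [0.64165336 0.27799799 0.00289771]
212 221 [0.46616757 0.14441812 0.00314465]
306 187 [ 0.57569406 -0.13149877  0.0015317 ]
304 221 [ 0.47192186 -0.12811076  0.00232785]
180 200 [0.51439275 0.22167116 0.07225987]
260 205 [0.51597103 0.00349568 0.01052864]
```

View pics/c1.png

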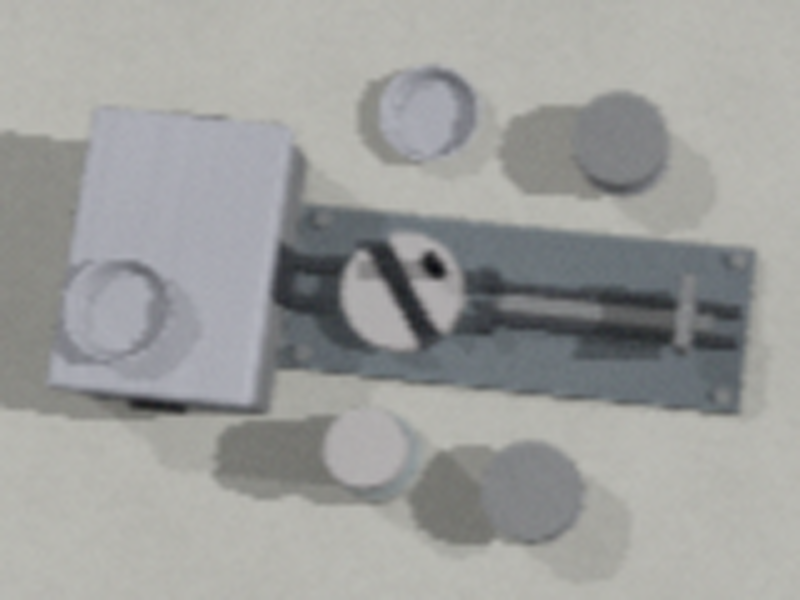

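View pics/c2.png

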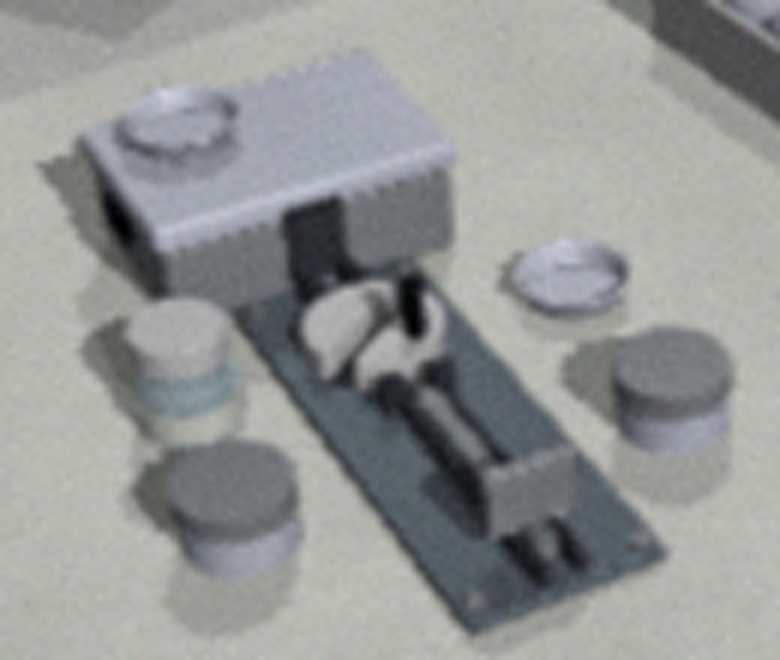

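Top crop: the steel bolt lies in the channel, with its thumb plate at crop (687,312). The disc is at (403,290) with its slot running from (372,247) to (428,343), and the black peg is at (432,262). The side crop agrees, with the peg top at (410,280) and the plate at (530,490). Next I'll fit the latch pose.

```bash
cat > fit.py <<'E'
from h import *
from scipy.optimize import least_squares
a=load('top0');b=load('side0')
T=lambda x,y:(155+(x+.5)/5-.5,140+(y+.5)/5-.5)
S=lambda x,y:(210+(x+.5)/6-.5,110+(y+.5)/6-.5)
obs=[(a,T(755,248),(-205,-50,8)),(a,T(738,412),(-205,50,8)),(a,T(95,106),(184,-83,66)),(a,T(293,127),(68,-83,66)),
(a,T(265,410),(68,83,66)),(a,T(50,385),(184,83,66)),(a,T(403,290),(0,0,24)),
(b,S(668,552),(-205,-50,8)),(b,S(470,632),(-205,50,8)),(b,S(455,153),(68,-83,66)),(b,S(165,245),(68,83,66)),(b,S(83,135),(184,83,66))]
def w(p,q):
    c,s=np.cos(p[2]),np.sin(p[2]);x,y,z=np.array(q)/1e3
    return np.array([p[0]+c*x-s*y,p[1]+s*x+c*y,z])
# latch x ~ world +y; the image-right/up side is -y of latch
def res(p): return np.concatenate([np.subtract(proj(d,w(p,q)),uv) for d,uv,q in obs])
if __name__=='__main__':
    r=least_squares(res,[.53,.07,1.5],loss='soft_l1');p=r.x;print(p,np.round(res(p).reshape(-1,2),1).tolist());np.save('latch.npy',p)
    def inv(P):
        c,s=np.cos(p[2]),np.sin(p[2]);d=P[:2]-p[:2];return np.round(1e3*np.array([c*d[0]+s*d[1],-s*d[0]+c*d[1]]),1)
    for d,uv,z in((a,T(432,261),.056),(b,S(410,279),.056)):
        q=inv(pix2w(d,*uv,z));print('peg',q,np.hypot(*q),np.arctan2(q[1],q[0]))
    q0=inv(pix2w(a,*T(372,247),.024));q1=inv(pix2w(a,*T(428,343),.024));print('slot',q0,q1,np.arctan2(*(q0-q1)[::-1]))
    for n,uv in(('plate top',T(687,277)),('plate bot',T(683,347))):print(n,inv(pix2w(a,*uv,.054)))
    for uv in(S(575,450),S(487,482)):print('plate side',inv(pix2w(b,*uv,.054)))
    for n,uv,z in(('lid',T(427,113),.014),('tinA',T(621,137),.036),('jar',T(367,448),.058),('tinB',T(532,491),.036)):print(n,inv(pix2w(a,*uv,z)))
E
python3 fit.py
```

```text
[0.53377423 0.07481025 1.49077151] [[1.0, 0.1], [0.8, 0.2], [0.0, -0.2], [0.2, -0.5], [-2.8, -0.4], [-0.7, 0.5], [0.3, 0.1], [0.5, 0.3], [0.3, 0.3], [0.5, -1.0], [-1.9, -0.8], [-1.3, -0.1]]
peg [-20. -13.] 23.853720883753127 -2.5652174329986095
peg [-13.7 -15.8] 20.9124364912365 -2.285127931208224
slot [ 22.7 -24.2] [-18.   29.7] -0.9240379005316063
plate top [-166.9  -18.9]
plate bot [-169.1   22. ]
plate side [-168.3  -22.8]
plate side [-167.8   20.4]
lid [   3.5 -111.7]
tinA [-117.3 -102.7]
jar [ 1.6 98.2]
tinB [-91.1 110.9]
```

```bash
cat >> h.py <<'E'
def tool_delta(lx,ly,z,psi=None):
    """mm shift in present tool axes to bring TCP to latch (lx,ly) mm, height z mm; turn rz so that pushing face (-tool y) points to latch angle psi"""
    p=np.load('latch.npy');o=get_obs();R=cv2.Rodrigues(o['orientation'])[0]
    c,s=np.cos(p[2]),np.sin(p[2])
    tgt=np.array([p[0]+(c*lx-s*ly)/1e3,p[1]+(s*lx+c*ly)/1e3,z/1e3])
    d=R.T@(tgt-o['ee_pos'])*1e3
    y=-R[:,1];cur=np.arctan2(y[1],y[0])-p[2]
    dl=o['ee_pos'][:2]-p[:2]
    print('t',round(o['time'],2),'latch xy',np.round([1e3*(c*dl[0]+s*dl[1]),1e3*(c*dl[1]-s*dl[0])],1),'z',round(1e3*o['ee_pos'][2],1),'psi',round(cur,3),'tilt',np.round(R[:2,2],3),'F',np.round(o['wrist_force'],1),'grip',o['grip_width'])
    print('delta mm',np.round(d,1), 'rz',None if psi is None else round(-((psi-cur+np.pi)%(2*np.pi)-np.pi),3))
def overlay(d,lines,box,k,fn):
    p=np.load('latch.npy');c,s=np.cos(p[2]),np.sin(p[2]);u0,v0,u1,v1=box
    im=cv2.resize(d['frame'][v0:v1,u0:u1,::-1],None,fx=k,fy=k,interpolation=cv2.INTER_CUBIC)
    for L in lines:
        q=[proj(d,(p[0]+(c*x-s*y)/1e3,p[1]+(s*x+c*y)/1e3,z/1e3)) for x,y,z in L]
        q=np.array([[(u-u0+.5)*k-.5,(v-v0+.5)*k-.5] for u,v in q])
        cv2.polylines(im,[np.round(q*8).astype(int)],False,(0,0,255),1,cv2.LINE_AA,3)
    cv2.imwrite('pics/%s.png'%fn,im);return im
def circ(x,y,z,r): return [(x+r*np.cos(t),y+r*np.sin(t),z) for t in np.linspace(0,6.283,40)]
E
python3 - <<'E'
from h import *
a=load('top0');b=load('side0')
L=[[(-205,-50,8),(70,-50,8),(70,50,8),(-205,50,8),(-205,-50,8)],[(68,-83,66),(184,-83,66),(184,83,66),(68,83,66),(68,-83,66)],circ(0,0,24,35),
[(-200,12.5,18),(-55,12.5,18)],[(-200,-12.5,18),(-55,-12.5,18)]]
x=overlay(a,L,(165,155,315,230),5,'o1');y=overlay(b,L,(215,110,325,220),5,'o2')
im=np.zeros((375+0,750,3),np.uint8);im[:]=x
h=np.zeros((600,800,3),np.uint8);h[:225*0+250,:500]=cv2.resize(x,(500,250));
cv2.imwrite('pics/o1.png',x)
tool_delta(-30,2,150,-.95)
E
```

```text
t 0.1 latch xy [456.9 353.7] z 217.7 psi 1.279 tilt [-0.001 -0.001] F [ 0.1  0.1 -0.1] grip 0.09264250156512499
delta mm [-365.1  476.9   68.2] rz 2.229
```

View pics/o1.png

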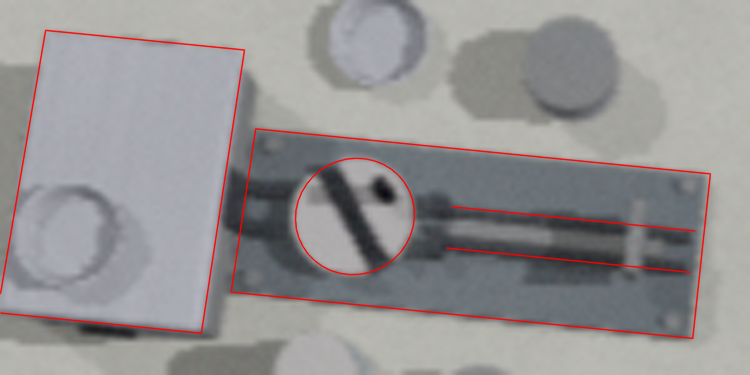

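The overlay fits to within about 1 px: disc ring centred, plate edges and box top on their lines. Now the approach, closing the fingers on the way.

>>> jog_arm:
  deltas:
    - [[-15,20,0],[0,0,0],0]
    - [[-30,40,0],[0,0,0],0]
    - [[-30,40,0],[0,0,0],0]
    - [[-30,40,0],[0,0,0],0]
    - [[-30,40,0],[0,0,0],0]
    - [[-30,40,0],[0,0,0],0]
    - [[-30,40,0],[0,0,0],0]
    - [[-30,40,0],[0,0,0],0]
    - [[-30,40,0],[0,0,0],0]
    - [[-30,40,0],[0,0,0],0]
    - [[-30,40,0],[0,0,0],0]
    - [[-30,37,0],[0,0,0],0]
    - [[-20,20,0],[0,0,0],0]
    - [[0,0,0],[0,0,0],0]
    - [[0,0,0],[0,0,0],0]

```text
time: 1.98
ee_pos: [0.5293, 0.0462, 0.2182]
orientation: [-2.593, -1.772, 0.001]
wrist_force: [-0.4, 0.0, -0.3]
grip_width: 0.0004
```

>>> jog_arm:
  deltas:
    - [[0,0,0],[0,0,0.1],0]
    - [[0,0,0],[0,0,0.18],0]
    - [[0,0,0],[0,0,0.18],0]
    - [[0,0,0],[0,0,0.18],0]
    - [[0,0,0],[0,0,0.18],0]
    - [[0,0,0],[0,0,0.18],0]
    - [[0,0,0],[0,0,0.18],0]
    - [[0,0,0],[0,0,0.18],0]
    - [[0,0,0],[0,0,0.18],0]
    - [[0,0,0],[0,0,0.18],0]
    - [[0,0,0],[0,0,0.18],0]
    - [[0,0,0],[0,0,0.18],0]
    - [[0,0,0],[0,0,0.15],0]
    - [[0,0,0],[0,0,0],0]
    - [[0,0,0],[0,0,0],0]

```text
time: 3.85
ee_pos: [0.5295, 0.0464, 0.2186]
orientation: [-2.737, 1.543, 0.0]
wrist_force: [-1.0, -0.8, 0.4]
grip_width: 0.0002
```

```bash
python3 -c "
from h import *
tool_delta(-30,2,120,-.95)"
```

```text
t 3.85 latch xy [-28.6   2. ] z 218.6 psi -0.947 tilt [-0.  0.] F [-1.  -0.8  0.4] grip 0.0002060653512623617
delta mm [ 1.1  0.8 98.6] rz 0.003
```

>>> jog_arm:
  deltas:
    - [[1,1,25],[0,0,0],0]
    - [[0,0,40],[0,0,0],0]
    - [[0,0,40],[0,0,0],0]
    - [[0,0,35],[0,0,0],0]
    - [[0,0,20],[0,0,0],0]
    - [[0,0,12],[0,0,0],0]
    - [[0,0,8],[0,0,0],0]
    - [[0,0,0],[0,0,0],0]
    - [[0,0,0],[0,0,0],0]

```text
time: 4.97
ee_pos: [0.5302, 0.0443, 0.0396]
orientation: [-2.733, 1.548, -0.002]
wrist_force: [-0.2, -0.4, 0.1]
grip_width: 0.0005
```

```bash
python3 -c "
from h import *
tool_delta(-30,2,37,-.95)
a=snap('top','top1');b=snap('side','side1')
crop(b,225,110,325,190,8,'s1')"
```

```text
t 4.97 latch xy [-30.7   1.1] z 39.6 psi -0.951 tilt [ 0.002 -0.   ] F [-0.2 -0.4  0.1] grip 0.000493379683295063
delta mm [-1.1  0.3  2.6] rz -0.001
```

View pics/s1.png

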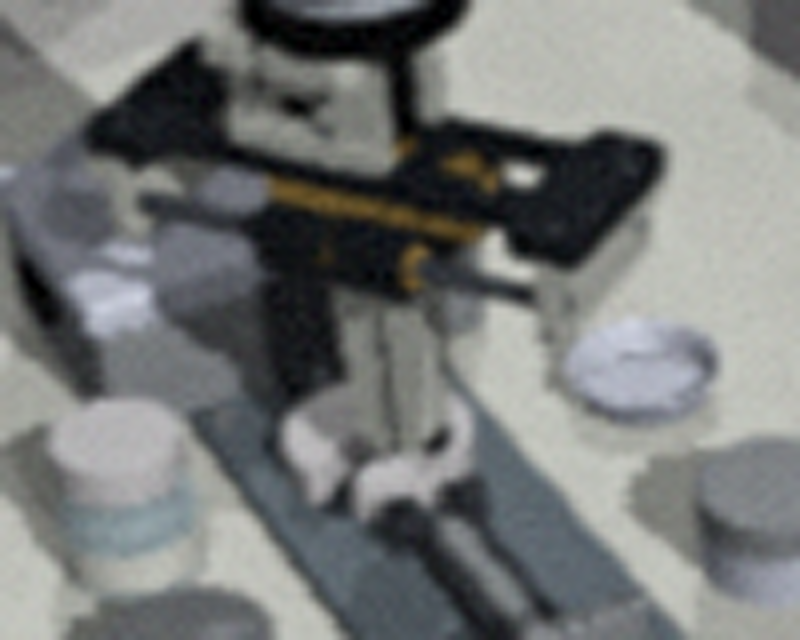

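Side crop: the closed fingertips are at (400,445), just in front of the peg at (440,440), and clear of everything else. Next come contact and the first half of the turn.

>>> jog_arm:
  deltas:
    - [[0,-2,2],[0,0,0],0]
    - [[0,-3,0],[0,0,0],0]
    - [[0,0,0],[0,0,0],0]
    - [[1.2,-2.5,0],[0,0,-0.1],0]
    - [[1.2,-2.5,0],[0,0,-0.1],0]
    - [[1.2,-2.5,0],[0,0,-0.1],0]
    - [[1.2,-2.5,0],[0,0,-0.1],0]
    - [[0,0,0],[0,0,0],0]
    - [[0,0,0],[0,0,0],0]

```text
time: 6.2
ee_pos: [0.5443, 0.0491, 0.0365]
orientation: [2.985, -0.978, 0.0]
wrist_force: [-0.1, -3.5, -0.2]
grip_width: 0.0003
```

```bash
python3 -c "
from h import *
tool_delta(-13.5,-24,37,0)"
```

```text
t 6.2 latch xy [-24.7 -12.6] z 36.5 psi -0.553 tilt [-0. -0.] F [-0.1 -3.5 -0.2] grip 0.0002936582925522547
delta mm [  3.8 -15.6  -0.5] rz -0.553
```

>>> jog_arm:
  deltas:
    - [[1.2,-2.5,0],[0,0,-0.1],0]
    - [[1.2,-2.5,0],[0,0,-0.1],0]
    - [[1.2,-2.5,0],[0,0,-0.1],0]
    - [[1.2,-2.5,0],[0,0,-0.1],0]
    - [[1.2,-2.5,0],[0,0,-0.1],0]
    - [[0.6,-1.3,0],[0,0,-0.053],0]
    - [[0,0,0],[0,0,0],0]
    - [[0,0,0],[0,0,0],0]

```text
time: 7.2
ee_pos: [0.5561, 0.0594, 0.0369]
orientation: [3.139, -0.125, 0.001]
wrist_force: [1.6, -2.7, 0.8]
grip_width: 0.0004
```

```bash
python3 -c "
from h import *
tool_delta(-13.5,-24,37,0)"
```

```text
t 7.2 latch xy [-13.5 -23.4] z 36.9 psi 0.0 tilt [ 0.001 -0.   ] F [ 1.6 -2.7  0.8] grip 0.0003898245493821798
delta mm [ 0.6 -0.  -0.1] rz 0.0
```

>>> jog_arm:
  deltas:
    - [[0,5,0],[0,0,0],0]
    - [[0,10,0],[0,0,0],0]
    - [[0,0,-20],[0,0,0],0]
    - [[0,0,-40],[0,0,0],0]
    - [[-6,30,0],[0,0,0],0]
    - [[-6,45,0],[0,0,0],0]
    - [[-6,45,0],[0,0,0],0]
    - [[-5,30,0],[0,0,0],0]
    - [[0,17,0],[0,0,0],0]
    - [[0,0,0],[0,0,0],0]
    - [[0,0,0],[0,0,0],0]

```text
time: 8.57
ee_pos: [0.519, -0.1193, 0.0969]
orientation: [-3.139, 0.122, -0.0]
wrist_force: [0.1, 0.8, 0.7]
grip_width: 0.0006
```

```bash
python3 - <<'E'
from h import *
tool_delta(-195,0,28,0)
a=snap('top','top2');b=snap('side','side2')
L=[[(-35,7.5,24),(35,7.5,24)],[(-35,-7.5,24),(35,-7.5,24)],circ(0,-24,56,6)]
x=overlay(a,L,(205,165,305,240),8,'t2')
x=overlay(b,L,(230,120,330,195),8,'s2')
E
```

```text
t 8.57 latch xy [-194.7   -0.8] z 96.9 psi 0.002 tilt [0. 0.] F [0.1 0.8 0.7] grip 0.0006483485782364373
delta mm [-0.8  0.4 68.9] rz 0.002
```

View pics/t2.png

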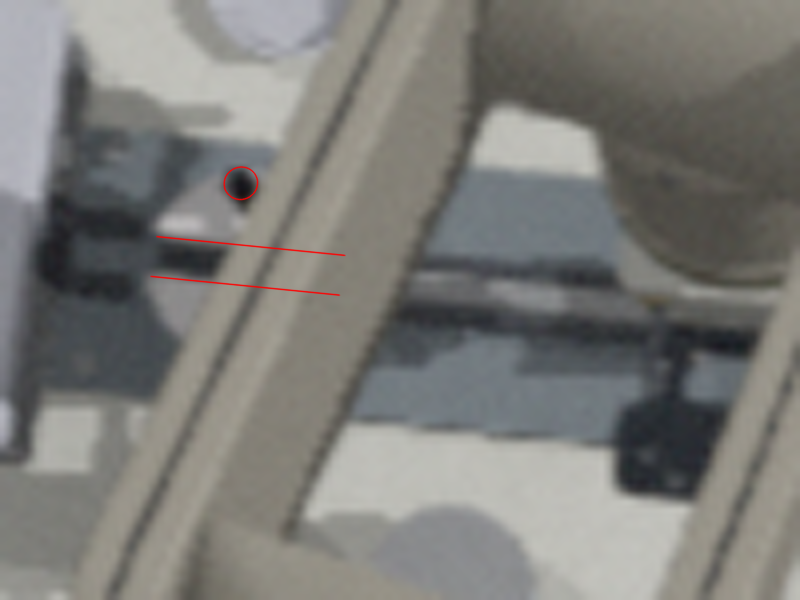

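View pics/s2.png

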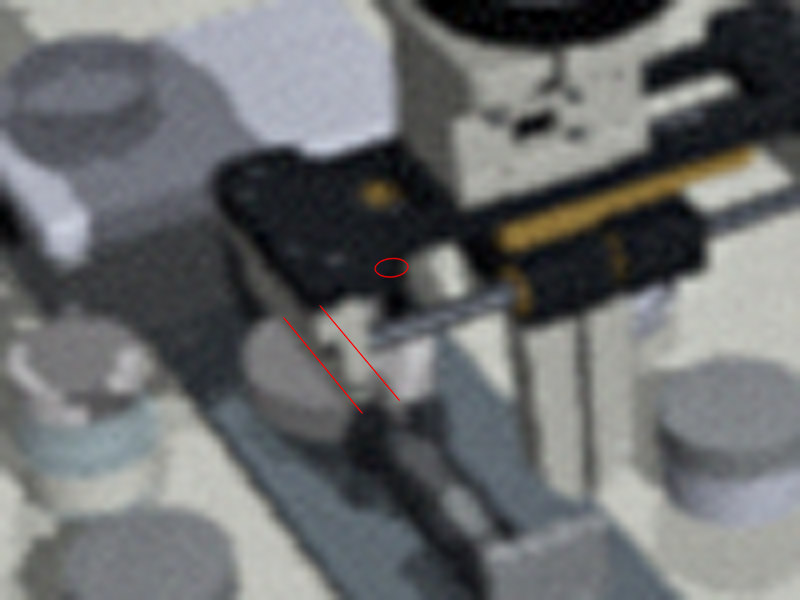

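Top crop: the peg sits in its predicted ring at (240,183), and the dark slot at (190,255) lies between the predicted lines, so the disc is aligned. The side crop is mostly hidden by the gripper but doesn't contradict this. Now I'll lower behind the thumb plate.

>>> jog_arm:
  deltas:
    - [[-1,0,15],[0,0,0],0]
    - [[0,0,25],[0,0,0],0]
    - [[0,0,15],[0,0,0],0]
    - [[0,0,10],[0,0,0],0]
    - [[0,0,4],[0,0,0],0]
    - [[0,0,0],[0,0,0],0]
    - [[0,-5,0],[0,0,0],0]
    - [[0,-5,0],[0,0,0],0]
    - [[0,-4,0],[0,0,0],0]
    - [[0,-4,0],[0,0,0],0]
    - [[0,-4,0],[0,0,0],0]
    - [[0,-4,0],[0,0,0],0]
    - [[0,0,0],[0,0,0],0]

```text
time: 10.3
ee_pos: [0.5196, -0.0937, 0.0275]
orientation: [-3.139, 0.122, 0.0]
wrist_force: [0.1, 0.7, -0.4]
grip_width: 0.0006
```

```bash
python3 -c "
from h import *
tool_delta(-70.5,0,28,0)"
```

```text
t 10.3 latch xy [-169.2    0.7] z 27.5 psi 0.002 tilt [-0.  0.] F [ 0.1  0.7 -0.4] grip 0.0006188756545063546
delta mm [  0.9 -98.7  -0.4] rz 0.002
```

```bash
python3 - <<'E'
from h import *
b=snap('side','side3')
L=[[(-205,-50,8),(-205,50,8)],[(-163,-22,54),(-163,22,54),(-171,22,54),(-171,-22,54),(-163,-22,54)]]
x=overlay(b,L,(240,120,340,215),6,'s3')
E
```

```text
(no output)
```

View pics/s3.png

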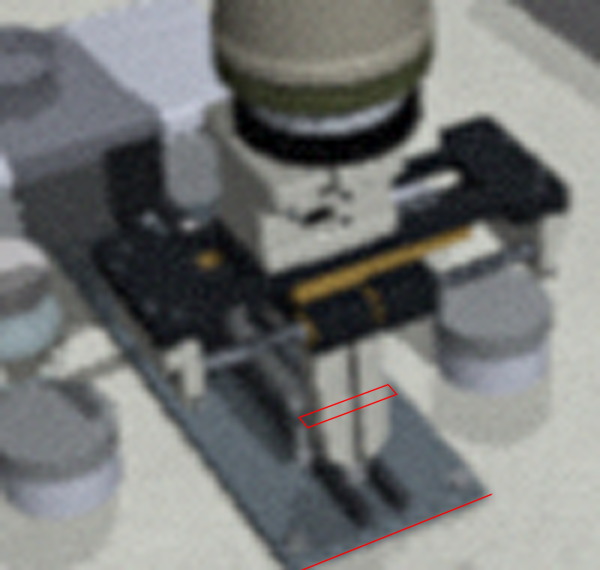

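Side crop: the fingers at (345,410) are down behind the plate, whose edge at (300,430) is tight against them. Nothing else is touched. I'll push on gently.

>>> jog_arm:
  deltas:
    - [[0,-4,0],[0,0,0],0]
    - [[0,-4,0],[0,0,0],0]
    - [[0,-4,0],[0,0,0],0]
    - [[0,-4,0],[0,0,0],0]
    - [[0,-4,0],[0,0,0],0]

```text
time: 10.98
ee_pos: [0.5212, -0.0739, 0.0276]
orientation: [-3.139, 0.122, 0.0]
wrist_force: [-0.5, -0.9, -0.3]
grip_width: 0.0001
```

>>> jog_arm:
  deltas:
    - [[0,-4,0],[0,0,0],0]
    - [[0,-4,0],[0,0,0],0]
    - [[0,-4,0],[0,0,0],0]
    - [[0,-4,0],[0,0,0],0]
    - [[0,-4,0],[0,0,0],0]

```text
time: 11.6
ee_pos: [0.5228, -0.054, 0.0276]
orientation: [-3.139, 0.123, 0.0]
wrist_force: [-0.1, -0.5, -0.2]
grip_width: 0.0006
```

>>> jog_arm:
  deltas:
    - [[0,-4,0],[0,0,0],0]
    - [[0,-4,0],[0,0,0],0]
    - [[0,-4,0],[0,0,0],0]
    - [[0,-4,0],[0,0,0],0]
    - [[0,-4,0],[0,0,0],0]

```text
time: 12.22
ee_pos: [0.5244, -0.0341, 0.0277]
orientation: [3.139, -0.122, 0.0]
wrist_force: [-0.0, -0.8, -0.3]
grip_width: 0.0003
```

```bash
python3 -c "
from h import *
tool_delta(-70.5,0,28,0)"
```

```text
t 12.22 latch xy [-109.3    0.7] z 27.7 psi 0.002 tilt [ 0. -0.] F [-0.  -0.8 -0.3] grip 0.0003293603391002512
delta mm [  0.8 -38.8  -0.3] rz 0.002
```

>>> jog_arm:
  deltas:
    - [[0,-4,0],[0,0,0],0]
    - [[0,-4,0],[0,0,0],0]
    - [[0,-4,0],[0,0,0],0]
    - [[0,-4,0],[0,0,0],0]
    - [[0,-4,0],[0,0,0],0]

```text
time: 12.85
ee_pos: [0.5259, -0.0142, 0.0277]
orientation: [3.139, -0.122, 0.0]
wrist_force: [0.4, -1.9, -0.5]
grip_width: 0.0006
```

>>> jog_arm:
  deltas:
    - [[0,-4,0],[0,0,0],0]
    - [[0,-4,0],[0,0,0],0]
    - [[0,-2,0],[0,0,0],0]
    - [[0,-2,0],[0,0,0],0]

```text
time: 13.35
ee_pos: [0.5268, -0.0023, 0.0277]
orientation: [3.139, -0.122, -0.0]
wrist_force: [0.3, -0.2, 0.4]
grip_width: 0.0006
```

>>> jog_arm:
  deltas:
    - [[0,-1,0],[0,0,0],0]
    - [[0,-1,0],[0,0,0],0]
    - [[0,-1,0],[0,0,0],0]
    - [[0,-1,0],[0,0,0],0]
    - [[0,0,0],[0,0,0],0]

```text
time: 13.98
ee_pos: [0.5272, 0.0017, 0.0277]
orientation: [-3.139, 0.122, -0.0]
wrist_force: [-0.5, 0.0, -0.5]
grip_width: 0.0004
```

```bash
python3 -c "
from h import *
tool_delta(-70.5,0,28,0)"
```

```text
t 13.97 latch xy [-73.4   0.7] z 27.7 psi 0.002 tilt [0. 0.] F [-0.5  0.  -0.5] grip 0.0003663580285509398
delta mm [ 0.7 -2.9 -0.3] rz 0.002
```

>>> jog_arm:
  deltas:
    - [[0,-1,0],[0,0,0],0]
    - [[0,-1,0],[0,0,0],0]
    - [[0,0,0],[0,0,0],0]

```text
time: 14.35
ee_pos: [0.5273, 0.0036, 0.0277]
orientation: [-3.139, 0.122, -0.0]
wrist_force: [0.2, -0.1, -0.5]
grip_width: 0.0006
```

>>> jog_arm:
  deltas:
    - [[0,-1,0],[0,0,0],0]
    - [[0,0,0],[0,0,0],0]

```text
time: 14.6
ee_pos: [0.5274, 0.0046, 0.0277]
orientation: [-3.139, 0.122, -0.0]
wrist_force: [0.1, 0.2, -0.7]
grip_width: 0.0002
```

>>> jog_arm:
  deltas:
    - [[0,-1,0],[0,0,0],0]
    - [[0,0,0],[0,0,0],0]

```text
time: 14.85
ee_pos: [0.5274, 0.0052, 0.0277]
orientation: [3.139, -0.123, -0.0]
wrist_force: [-0.9, -3.1, 0.7]
grip_width: 0.0005
```

```bash
python3 - <<'E'
from h import *
tool_delta(-70.5,0,28,0)
a=snap('top','top4')
b=snap('side','side4')
L=[[(-55,-22,54),(-55,22,54),(-63,22,54),(-63,-22,54),(-55,-22,54)]]
x=overlay(b,L,(230,110,330,210),6,'s4')
E
```

```text
t 14.85 latch xy [-69.9   0.7] z 27.7 psi 0.002 tilt [-0.    -0.001] F [-0.9 -3.1  0.7] grip 0.0005075223301686704
delta mm [ 0.7  0.6 -0.3] rz 0.002
```

View pics/s4.png

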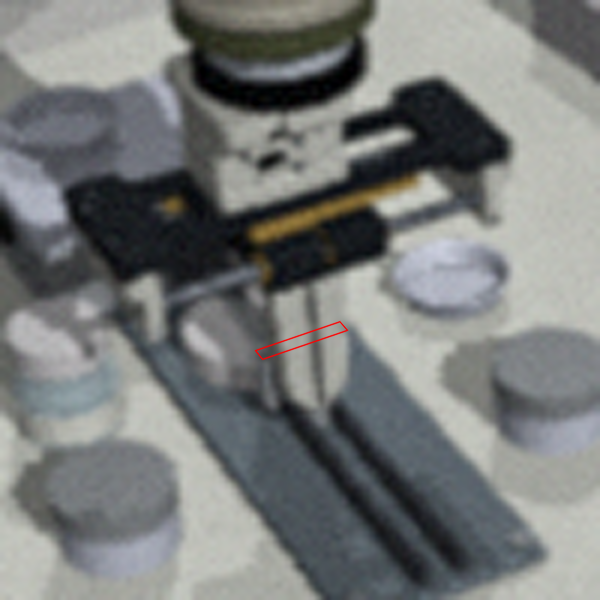

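Side crop: the channel behind the fingers is empty, and the plate edge at (268,385) lies at the stops. Force is just starting to rise. I'll press a little more to confirm the hard stop.

>>> jog_arm:
  deltas:
    - [[0,-1,0],[0,0,0],0]
    - [[0,0,0],[0,0,0],0]

```text
time: 15.2
ee_pos: [0.5274, 0.0053, 0.0277]
orientation: [3.137, -0.123, -0.0]
wrist_force: [-1.0, -8.3, -0.2]
grip_width: 0.0006
```

>>> jog_arm:
  deltas:
    - [[0,-1,0],[0,0,0],0]
    - [[0,0,0],[0,0,0],0]

```text
time: 15.45
ee_pos: [0.5275, 0.0053, 0.0277]
orientation: [3.136, -0.123, -0.0]
wrist_force: [-1.8, -13.5, 1.4]
grip_width: 0.0006
```

Hard stop: no travel while the force rose to 13.5 N, and the TCP is within 1 mm of where home should be. Now I'll back off, rise and move clear.

>>> jog_arm:
  deltas:
    - [[0,3,0],[0,0,0],0]
    - [[0,10,0],[0,0,0],0]
    - [[0,15,0],[0,0,0],0]
    - [[0,5,-20],[0,0,0],0]
    - [[0,0,-40],[0,0,0],0]
    - [[0,0,-50],[0,0,0],0]
    - [[0,20,-50],[0,0,0],0]
    - [[0,50,-20],[0,0,0],0]
    - [[0,55,0],[0,0,0],0]
    - [[0,55,0],[0,0,0],0]
    - [[0,55,0],[0,0,0],0]
    - [[0,55,0],[0,0,0],0]
    - [[0,40,0],[0,0,0],0]
    - [[0,15,0],[0,0,0],0]
    - [[0,0,0],[0,0,0],0]

```text
time: 17.32
ee_pos: [0.4976, -0.37, 0.2073]
orientation: [-3.138, 0.125, 0.0]
wrist_force: [-0.3, 0.4, 0.1]
grip_width: 0.0003
```

```bash
python3 - <<'E'
from h import *
tool_delta(-70.5,0,28,0)
a=snap('top','top5');b=snap('side','side5')
L=[[(-55,-22,54),(-55,22,54),(-63,22,54),(-63,-22,54),(-55,-22,54)]]
x=overlay(a,L,(155,140,315,260),4,'t5')
y=cv2.imread('pics/side5.png')
cv2.imwrite('pics/s5.png',x)
cv2.imwrite('pics/f.png',np.hstack([cv2.resize(x[:, :600],(400,320)),cv2.resize(y[100:220,200:350],(400,320))]))
E
```

```text
t 17.32 latch xy [-446.2    0.5] z 207.3 psi 0.0 tilt [-0.     0.001] F [-0.3  0.4  0.1] grip 0.00026070693205015383
delta mm [   0.7 -375.6  179.6] rz 0.0
```

View pics/f.png

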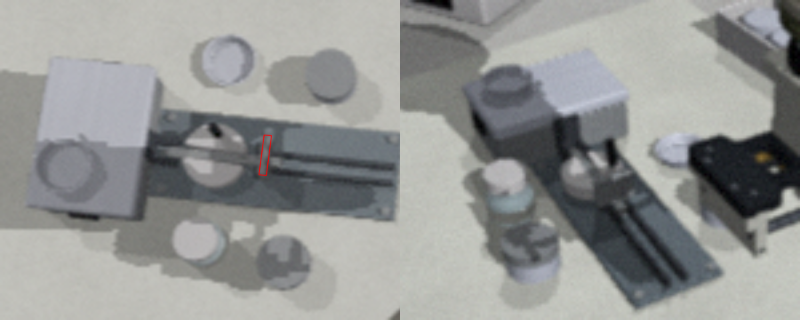

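Final picture: the bar runs through the disc slot at (215,155) into the box keeper, and the plate lies in the predicted home outline at (265,155). The tins, lids and jar are at their starting pixels. The arm is clear at z 207 mm with about 0 N.

```bash
python3 -c "from station import *;print(sign_off())"
```

```text
the job is handed in; nothing more can be done
None
```

The steriliser box is locked and the job is handed in. I used about 17.4 s of the 51 s.

- **Disc:** I turned it about 0.9 rad anticlockwise with the closed fingertips against the peg. The top camera then showed the peg in its predicted place and the slot in line with the bolt.
- **Bolt:** I pushed it by the thumb plate through the slot to the stops. The tool stopped moving while the push rose to 13.5 N, within 1 mm of the calculated home position.
- **Final checks:** The last pictures show the bar through the disc and into the keeper, and the thumb plate on its predicted home outline. The tins, the lid beside the latch and the jar were within about 1 pixel (3 mm) of where they started. The lid on the box looked unmoved. I did not re-check the bowl, the spatula or the purple look-alike, but the arm only passed well above that side of the table. It finished raised at 207 mm, touching nothing.
- **What did not agree at first:** The two cameras differed by about 0.28 rad on the peg's starting angle, so I relied on the slot direction. First contact with the thumb plate was too light to show in the force reading, so I confirmed it with the side camera. No check failed.

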